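# Put the clean tart tamper back in its drawer

### The job

One clean tart tamper stands on the round green mat. Pull the drawer open, stand the tamper upright and fully home in the one hole of the graded row that fits its foot, and push the drawer completely shut. Leave the unwashed tampers in the red tub and everything else where they are.

Things in the scene. Friction and masses are not known exactly. Their poses are not given: they have to be found in the camera images.
- tamper20_center (a point): Centre (half-way up the axis) of a loose upright tart tamper, 75 mm high, 50 to 100 g: white round foot 20 mm in diameter, 30 mm high, under a brown round handle 18 mm in diameter, 45 mm high. Handle middle 15 mm above this point, underside 37.5 mm below. The five tampers differ only in foot diameter; one, which varies, stands on the mat, four in the tub.
- tamper25_center (a point): Centre (half-way up the axis) of a loose upright tart tamper, 75 mm high, 50 to 100 g: white round foot 25 mm in diameter, 30 mm high, under a brown round handle 18 mm in diameter, 45 mm high. Handle middle 15 mm above this point, underside 37.5 mm below. The five tampers differ only in foot diameter; one, which varies, stands on the mat, four in the tub.
- tamper30_center (a point): Centre (half-way up the axis) of a loose upright tart tamper, 75 mm high, 50 to 100 g: white round foot 30 mm in diameter, 30 mm high, under a brown round handle 18 mm in diameter, 45 mm high. Handle middle 15 mm above this point, underside 37.5 mm below. The five tampers differ only in foot diameter; one, which varies, stands on the mat, four in the tub.
- tamper35_center (a point): Centre (half-way up the axis) of a loose upright tart tamper, 75 mm high, 50 to 100 g: white round foot 35 mm in diameter, 30 mm high, under a brown round handle 18 mm in diameter, 45 mm high. Handle middle 15 mm above this point, underside 37.5 mm below. The five tampers differ only in foot diameter; one, which varies, stands on the mat, four in the tub.
- tamper40_center (a point): Centre (half-way up the axis) of a loose upright tart tamper, 75 mm high, 50 to 100 g: white round foot 40 mm in diameter, 30 mm high, under a brown round handle 18 mm in diameter, 45 mm high. Handle middle 15 mm above this point, underside 37.5 mm below. The five tampers differ only in foot diameter; one, which varies, stands on the mat, four in the tub.
- hole20 (a point): Mouth centre (at the yellow block's top) of the round hole for the 20 mm foot: 22 mm wide, 24 mm deep, slightly chamfered. In the drawer, moves with it; z up. The five empty holes form one graded row across the drawer, 42 to 52 mm apart: 20 mm at the cabinet's -y end, 40 mm at its +y end. A seated tamper's centre is 13.5 mm above this point.
- hole25 (a point): Mouth centre (at the yellow block's top) of the round hole for the 25 mm foot: 27 mm wide, 24 mm deep, slightly chamfered. In the drawer, moves with it; z up. The five empty holes form one graded row across the drawer, 42 to 52 mm apart: 20 mm at the cabinet's -y end, 40 mm at its +y end. A seated tamper's centre is 13.5 mm above this point.
- hole30 (a point): Mouth centre (at the yellow block's top) of the round hole for the 30 mm foot: 32 mm wide, 24 mm deep, slightly chamfered. In the drawer, moves with it; z up. The five empty holes form one graded row across the drawer, 42 to 52 mm apart: 20 mm at the cabinet's -y end, 40 mm at its +y end. A seated tamper's centre is 13.5 mm above this point.
- hole35 (a point): Mouth centre (at the yellow block's top) of the round hole for the 35 mm foot: 37 mm wide, 24 mm deep, slightly chamfered. In the drawer, moves with it; z up. The five empty holes form one graded row across the drawer, 42 to 52 mm apart: 20 mm at the cabinet's -y end, 40 mm at its +y end. A seated tamper's centre is 13.5 mm above this point.
- hole40 (a point): Mouth centre (at the yellow block's top) of the round hole for the 40 mm foot: 42 mm wide, 24 mm deep, slightly chamfered. In the drawer, moves with it; z up. The five empty holes form one graded row across the drawer, 42 to 52 mm apart: 20 mm at the cabinet's -y end, 40 mm at its +y end. A seated tamper's centre is 13.5 mm above this point.
- drawer (a joint): The drawer's travel in m: 0 fully shut, 0.15 fully out; starts shut or up to 0.03 ajar, stays where it is left (friction about 1.5 N, light damping, no catch). Slides out along the cabinet's -x. At 0.12 the row of holes is 70 mm in front of the cabinet. Can be pushed shut by its handle or front.
- drawer_handle (a point): Middle of the drawer's aluminium handle: a horizontal round bar 10 mm thick, 110 mm long along the cabinet's y, its centre 45 mm in front of the blue drawer front (40 mm gap behind the bar), 83 mm above the table. Moves with the drawer. The drawer front's top is 18 mm higher than the bar's centre.
- cabinet: Low white one-drawer unit fixed to the table, 200 mm deep (x), 320 mm wide (y), 112 mm high, with a blue drawer front. Origin: centre of its underside; its front faces its own -x, towards the robot; placed and turned a little differently each time.
- mat: Round green drying mat, 110 mm in diameter, 4 mm thick, fixed; origin at the centre of its underside.
- tub: Red open washing-up tub, fixed, 170 x 170 mm, 45 mm high, floor 4 mm thick; origin at the centre of its underside. The other four tampers stand in it.
- sprinkles: Jar with an orange cap, 56 mm in diameter, 85 mm high; origin at the centre of its underside. Not part of the job.
- spatula: Flat spatula with an orange handle lying on the table, about 190 mm long along its x, origin at its underside. Not part of the job.
- cake0: Boxed layer cake, 80 x 80 x 60 mm, on the dark baking sheet at the left; origin at the centre of its underside. Not part of the job.
- cake1: Boxed layer cake, 80 x 80 x 60 mm, on the dark baking sheet at the left; origin at the centre of its underside. Not part of the job.
- cake2: Boxed layer cake, 80 x 80 x 60 mm, on the dark baking sheet at the left; origin at the centre of its underside. Not part of the job.
Not all that is in view belongs to the job. What is shaped like the part that bears tamper25_center but blue is not meant.

How it is judged:
By the outcome, as a careful person would: the job done as asked, in the order asked, and still so for the second after the job is handed in, with the robot touching nothing.
It also fails if it takes over 64 s, if anything falls off the work surface, if the arm or the gripper's body presses on something with over 40 N, if the wrist force passes 120 N, or if a joint passes its speed limit or range.

### The arm

A 7-joint arm with a two-finger parallel gripper is mounted at the origin on the work surface. World frame = base frame: x ahead of the robot, y to its left, z up, the work surface at z = 0. Lengths are in m, angles in rad, forces in N, time in s.
With the tool pointing down it reaches from about 0.4 to 0.85 m from the base axis. Payload 4.5 kg.
Tool frame: the origin (TCP) lies at the very end of the fingers, on their centre line; the grasp point (between the pads) lies 19 mm behind it (manip.pinch_z is the z of the grasp point in the tool frame, in m); z points along the fingers, y is the direction in which the jaws open and shut (so a half turn about z gives the same grasp; the last joint's range is limited). The gripper opens to 85 mm and grips with 20 to 120 N. Pads are 22 mm wide; open, the fingers measure 114 mm over their backs; the gripper's body (76 mm by 85 mm) begins 54 mm behind the grasp point. The pads swing forward as they close: fully open they stand 13 mm farther back than shut.
Start: joints at [-1.279, 0.689, -0.195, 1.565, 0.157, 0.902, -0.215], TCP at [0.159, 0.604, 0.231] pointing down, gripper open.
Joint ranges: [-3.01, 3.01], [-0.46, 2.08], [-1.47, 1.51], [0.13, 2.56], [-1, 4.14], [0.04, 2.09], [-2.66, 2.66]. Speed limits (rad/s): [2.57, 2.57, 3.14, 3.14, 3.14, 3.14, 3.14].

### API

Orientations are given as a rotation vector (axis times angle).
In Python, from cell import status, get_image, get_calibration, close_job, manip gives the robot as it stands.
- The arm moves only by the tool move_arm, never from a script. Its argument "motion" is a list that holds one entry, the list of rows, each a list of 7 numbers: the shift along the tool's x, y, z in m, then the turn, a rotation vector about the tool's x, y, z in rad, then the opening, from -1 (shut) to 1 (fully open). In form: [[[tx, ty, tz, ax, ay, az, fingers], ...]]. A call has 1 to 5 rows; each row shifts and turns the pose as measured when the row begins, along the tool's axes as they then stand; what a row does not reach is not made up. A row lasts 1/12 s, in which the tool goes at most 41.7 mm and 7.16 degrees, less where a joint would pass 70% of its speed; a pose out of reach is approached as far as the arm can. A call with a gripper value outside its range is refused whole. The fingers move at their own pace and stop on an object; "force" is the grip in N (left out, the last holds). Time passes only in rows, so rows that do not move let the fingers close. It gives the time, the measured TCP pose, the force and the opening at its end, in the units of the state.
- status.read_state(): the state, without advancing time (a new reading comes with each control period).
- get_image(name): name is "side" or "top" or "wrist"; returns the picture (480x640x3 uint8, blue, green, red); there is no depth.
- get_calibration(name): a dict with "K" (3x3 intrinsics, pixels), "rvec" (rotation vector, rad) and "tvec" (3), from world to camera coordinates, as OpenCV has them. Camera axes: x right, y down, z forward; pixel columns grow to the right and rows downward; lengths in m; the calibration is good to about 2 mm. A picture is of the moment at which its call begins: read the wrist's pose just before it. get_calibration takes no time and is no camera call; for the wrist camera it gives the pose at the moment of the call.
- close_job(): hands the job in, once; it reports no verdict.
The state is a dict: "t": time; "qpos": joint angles; "dq": joint speeds; "effort": joint torques, N m; "position": TCP position; "ee_rot": TCP orientation; "contact_force": force on the tool from outside, world axes, zero at the start; "torque": the same for the moment, N m; "gripper_width": finger opening in m.
Only numpy, scipy, OpenCV 4.12 (cv2) and the standard library are available. Lean on these libraries where they do the work, as an engineer would, in place of code of your own. Each camera call takes 0.05 s, during which the arm holds its last target. There are 200 camera calls.

## Working session

There is one attempt and no reset: what is moved stays moved. The work goes in short steps, Python scripts to look and compute and a tool call to move; the robot and the scene stay as the last step left them, time stands still between calls to the robot, and variables do not carry over. Pictures are saved under pics/ and viewed, about 8 in all and at most 12, crops included, and the job is handed in when it is done.

Besides the shell and the picture viewer there is one more tool, called after "Request:" in YAML: its name, and indented under it one key for each argument. move_arm: Moves the arm, as the interface text tells. Its arguments: {"type":"object","properties":{"motion":{"type":"array","items":{"type":"array","items":{"type":"array","items":{"type":"number"}}}},"force":{"type":"number"}},"required":["motion"]}

```bash
ls; mkdir -p pics; python3 - <<'E'
from cell import status,get_image,get_calibration,manip
import cv2
print(status.read_state()); print([ (a,getattr(manip,a)) for a in dir(manip) if a[0]!='_'])
for n in("side","top"):
    cv2.imwrite(f"pics/{n}0.png",get_image(n)); c=get_calibration(n); print(n,c)
E
```

```text
pics
{'t': 0.0, 'qpos': array([-1.27922359,  0.69000808, -0.19453578,  1.56635084,  0.15731804,
        0.90253214, -0.21508484]), 'dq': array([-1.17402721e-03, -9.86422649e-04, -3.07490220e-04, -2.14610844e-03,
       -3.44093094e-04,  5.87300876e-05,  3.17171965e-04]), 'effort': array([-1.48183044e-04, -5.39596474e+01, -1.26644857e+00, -1.58555692e+01,
        9.20071208e-03,  9.37296369e-03,  1.27312808e-05]), 'position': array([0.15920465, 0.60369537, 0.23046778]), 'ee_rot': array([-4.03574754e-01, -3.11545652e+00,  2.98407670e-03]), 'contact_force': array([-0.4707799 ,  0.55705412, -0.59212776]), 'torque': array([ 0.01566867, -0.00281424,  0.05489926]), 'gripper_width': 0.08557762023838822}
[('PlanningError', <class 'cell.PlanningError'>), ('pinch_z', -0.0187)]
side {'K': array([[499.2959382 ,   0.        , 313.90239352],
       [  0.        , 499.2959382 , 243.42937245],
       [  0.        ,   0.        ,   1.        ]]), 'rvec': array([ 2.30765386, -0.8423988 ,  0.29669141]), 'tvec': array([-0.42319716,  0.28824095,  1.10005725])}
top {'K': array([[465.95817668,   0.        , 318.36104056],
       [  0.        , 465.95817668, 246.20581329],
       [  0.        ,   0.        ,   1.        ]]), 'rvec': array([ 2.11282752, -2.14126012,  0.19129629]), 'tvec': array([-0.02375362,  0.55565354,  1.10043826])}
```

View pics/top0.png

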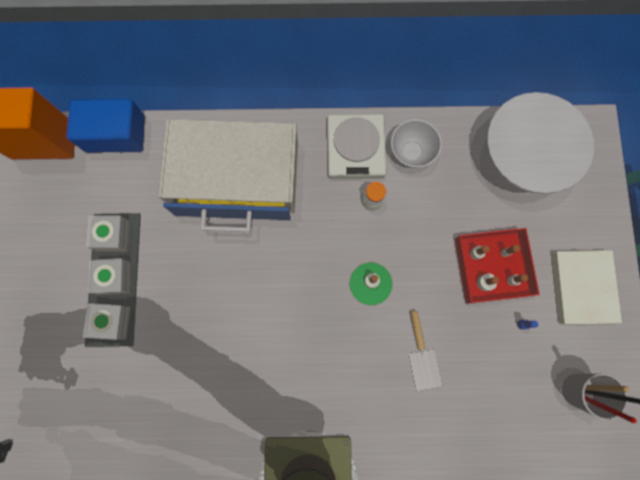

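View pics/side0.png

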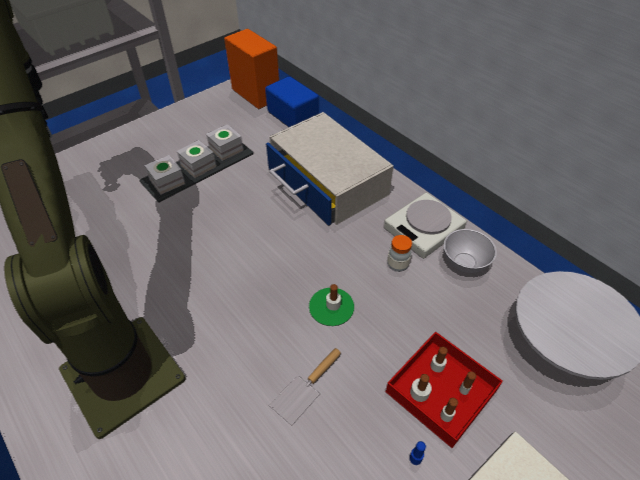

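The tamper wanted is the one on the mat, top view (372,282). Things it could be mistaken for are the four in the tub at (479,251), (509,251), (488,282) and (517,280), and the blue decoy at (527,324). The drawer is ajar, with its handle bar at about (227,229). Next is a close crop.

```bash
cat > h.py <<'E'
import numpy as np, cv2
from cell import status,get_image,get_calibration
from scipy.spatial.transform import Rotation as R
def ray(cal,uv):
    M=cv2.Rodrigues(np.float64(cal['rvec']))[0]; t=np.ravel(cal['tvec'])
    d=M.T@np.linalg.inv(cal['K'])@np.array([*uv,1.]); return -M.T@t,d
def onz(cal,uv,z):
    o,d=ray(cal,uv); return o+d*(z-o[2])/d[2]
def proj(cal,p):
    return cv2.projectPoints(np.float64(p).reshape(-1,1,3),cal['rvec'],cal['tvec'],cal['K'],None)[0].reshape(-1,2)
def tri(c1,u1,c2,u2):
    P=[c['K']@np.c_[cv2.Rodrigues(np.float64(c['rvec']))[0],np.ravel(c['tvec'])] for c in(c1,c2)]
    X=cv2.triangulatePoints(*P,np.float64(u1).reshape(2,1),np.float64(u2).reshape(2,1)).ravel(); return X[:3]/X[3]
def pose():
    s=status.read_state(); return np.array(s['position']),R.from_rotvec(s['ee_rot']),s
E
python3 - <<'E'
from h import *
t=cv2.imread('pics/top0.png');s=cv2.imread('pics/side0.png')
up=lambda im,f:cv2.resize(im,None,fx=f,fy=f,interpolation=cv2.INTER_CUBIC)
a=up(t[257:312,340:405],6); b=up(s[275:330,300:365],6); c=up(t[180:250,155:315],4.875)
cv2.imwrite('pics/crop1.png',np.vstack([np.hstack([a,b]),c[:270]]))
ct,cs=get_calibration('top'),get_calibration('side')
hsv=cv2.cvtColor(t,cv2.COLOR_BGR2HSV); m=cv2.inRange(hsv,(50,120,60),(75,255,255)); m[:, :300]=0
ys,xs=np.nonzero(m); (e)=cv2.fitEllipse(cv2.convexHull(np.c_[xs,ys].astype(np.int32))); print('mat',e,onz(ct,e[0],.004), e[1][0]/466)
E
```

```text
mat ((370.54595947265625, 283.3647155761719), (40.39106369018555, 41.127628326416016), 122.75715637207031) [ 0.46623812 -0.16209345  0.004     ] 0.08667610233945397
```

View pics/crop1.png

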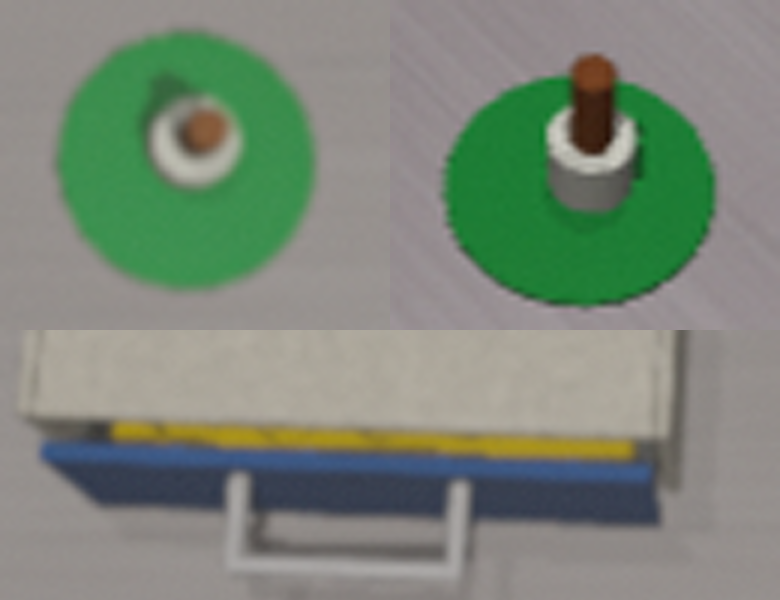

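The close crop shows a brown handle on a white foot on the green mat, so this is the right one. The foot reads 35–40 mm, and I'll settle that from the wrist camera. The handle bar ends are at about (203,228) and (250,229).

```bash
python3 - <<'E'
from h import *
ct,cs=get_calibration('top'),get_calibration('side')
f=lambda x,y:(155+(x+.5)/4.875-.5,180+(y-330+.5)/4.875-.5)
L,Rr=onz(ct,f(233,563),.083),onz(ct,f(465,569),.083); print('bar',L,Rr,np.linalg.norm(L-Rr))
A,B=onz(ct,f(42,455),.101),onz(ct,f(655,478),.101); print('front top',A,B,np.linalg.norm(A-B)); 
C,D=onz(ct,f(20,415),.112),onz(ct,f(670,438),.112); print('cab front top',C,D,np.linalg.norm(C-D))
for a,b in((L,Rr),(A,B),(C,D)): v=a-b; print('yaw',np.degrees(np.arctan2(-v[0],v[1])))
g=lambda x,y:(340+(x+.5)/6-.5,257+(y+.5)/6-.5); k=lambda x,y:(300+(x+.5)/6-.5,275+(y+.5)/6-.5)
print('foot top',onz(ct,g(197,141),.034),onz(cs,k(592,0+145),.034),'handle top',onz(ct,g(210,130),.079), onz(cs,k(592-390,72),.079))
print('foot',onz(cs,k(592-390,145),.034))
print('diam', np.linalg.norm(onz(ct,g(150,141),.034)-onz(ct,g(243,141),.034)),np.linalg.norm(onz(cs,k(157,140),.034)-onz(cs,k(246,140),.034)))
w=get_calibration('wrist');p,r,s=pose()
M=cv2.Rodrigues(np.float64(w['rvec']))[0]; c=-M.T@np.ravel(w['tvec']); print('cam in tool',r.inv().apply(c-p),'axes',r.inv().apply(M).round(3),w['K']); print(r.as_matrix().round(3))
E
```

```text
bar [0.59926842 0.24837948 0.083     ] [0.59466293 0.13334555 0.083     ] 0.11512608222068163
front top [0.65086921 0.33948639 0.101     ] [0.63509158 0.03801633 0.101     ] 0.3018826389578074
cab front top [0.66814377 0.34740922 0.112     ] [0.65218168 0.02997324 0.112     ] 0.3178370522249602
yaw -2.2926629068981867
yaw -2.99587807928479
yaw -2.8786619640451803
foot top [ 0.4713249  -0.16362826  0.034     ] [ 0.58858159 -0.26735753  0.034     ] handle top [ 0.47084978 -0.16369624  0.079     ] [ 0.47280557 -0.16508417  0.079     ]
foot [ 0.47138766 -0.16795508  0.034     ]
diam 0.03829405231666004 0.03517506849971159
cam in tool [ 0.07258076  0.00025466 -0.14403852] axes [[-0.001  1.    -0.   ]
 [-0.958 -0.001 -0.286]
 [-0.286  0.     0.958]] [[368.71162498   0.         321.93594315]
 [  0.         368.71162498 239.0092718 ]
 [  0.           0.           1.        ]]
[[-0.967  0.255 -0.   ]
 [ 0.255  0.967 -0.002]
 [-0.    -0.002 -1.   ]]
```

Request:
move_arm:
  motion:
    - [[-0.033, -0.018, 0, 0, 0, 0, 1], [-0.033, -0.018, 0, 0, 0, 0, 1], [-0.033, -0.018, 0, 0, 0, 0, 1], [-0.033, -0.018, 0, 0, 0, 0, 1], [-0.033, -0.018, 0, 0, 0, 0, 1]]

```text
t: 0.52
position: [0.2882, 0.4787, 0.2271]
ee_rot: [-0.369, -3.109, -0.002]
contact_force: [1.0, 0.7, 1.2]
gripper_width: 0.0853
```

Request:
move_arm:
  motion:
    - [[-0.033, -0.018, 0, 0, 0, 0, 1], [-0.033, -0.018, 0, 0, 0, 0, 1], [-0.033, -0.018, 0, 0, 0, 0, 1], [-0.033, -0.018, 0, 0, 0, 0, 1], [-0.033, -0.018, 0, 0, 0, 0, 1]]

```text
t: 0.93
position: [0.4323, 0.3444, 0.2239]
ee_rot: [-0.365, -3.108, 0.003]
contact_force: [0.9, 0.3, 0.1]
gripper_width: 0.0855
```

```bash
python3 -c "
from h import *
p,r,s=pose();print(p,r.as_matrix().round(3).tolist(),s['qpos'],s['t'],s['contact_force'])"
```

```text
[0.43226025 0.34439492 0.22389481] [[-0.973, 0.232, -0.013], [0.232, 0.973, -0.0], [0.012, -0.003, -1.0]] [-0.5968379   0.61192515 -0.25437001  1.78294115  0.19421027  0.78056479
  0.3901605 ] 0.9333 [0.91111827 0.27902829 0.05423284]
```

Request:
move_arm:
  motion:
    - [[-0.033, -0.0185, 0, 0, 0, 0, 1], [-0.033, -0.0185, 0, 0, 0, 0, 1], [-0.033, -0.0185, 0, 0, 0, 0, 1], [-0.033, -0.0185, 0, 0, 0, 0, 1], [-0.033, -0.0185, 0, 0, 0, 0, 1]]

```text
t: 1.35
position: [0.5761, 0.2073, 0.2205]
ee_rot: [-0.365, -3.104, 0.006]
contact_force: [0.5, 1.1, 0.7]
gripper_width: 0.0856
```

Request:
move_arm:
  motion:
    - [[-0.03, -0.0185, 0, 0, 0, 0, 1], [0, 0, 0, 0, 0, 0.1157, 0.5], [0, 0, 0, 0, 0, 0.1157, 0], [0, 0, 0, 0, 0, 0.1157, 0], [0, 0, 0, 0, 0, 0.1157, 0]]

```text
t: 1.77
position: [0.6102, 0.1636, 0.2164]
ee_rot: [-1.121, -2.923, 0.024]
contact_force: [0.6, -0.7, -0.2]
gripper_width: 0.0431
```

Request:
move_arm:
  motion:
    - [[0, 0, 0, 0, 0, 0.1157, 0], [0, 0, 0, 0, 0, 0.1157, 0], [0, 0, 0, 0, 0, 0.1157, 0], [0, 0, 0, 0, 0, 0.1157, 0]]

```text
t: 2.1
position: [0.6091, 0.1617, 0.2142]
ee_rot: [-1.796, -2.566, 0.034]
contact_force: [-0.1, 1.0, -0.2]
gripper_width: 0.0429
```

Request:
move_arm:
  motion:
    - [[0, 0, 0, 0, 0, 0.1157, 0], [0, 0, 0, 0, 0, 0.1157, 0], [0, 0, 0, 0, 0, 0.1157, 0], [0, 0, 0, 0, 0, 0.1157, 0], [0, 0, 0, 0, 0, 0, 0]]

```text
t: 2.52
position: [0.607, 0.1616, 0.2116]
ee_rot: [-2.367, -2.056, 0.045]
contact_force: [-0.2, 0.3, 0.3]
gripper_width: 0.0428
```

```bash
python3 -c "
from h import *
p,r,s=pose();print(p,r.as_matrix().round(3).tolist(),s['qpos'],s['t'],s['gripper_width'])
w=get_calibration('wrist');cv2.imwrite('pics/w1.png',get_image('wrist'))
b=np.array([.597,.191,.083]);u=np.array([.0506,.9987,0])
print(proj(w,[b-u*.055,b,b+u*.055]))
print('to go, tool axes',r.inv().apply(np.array([.597,.191,.065])-p))"
```

```text
[0.60697065 0.16162107 0.21162382] [[0.14, 0.99, -0.025], [0.99, -0.14, -0.014], [-0.018, -0.023, -1.0]] [-0.42379078  0.73199068  0.16246049  1.55728675 -0.1316099   0.89187376
 -0.35689141] 2.5167 0.0427907101120322
[[314.2253177  259.00071478]
 [307.02509518 189.73294711]
 [298.90386646 111.60489172]]
to go, tool axes [ 0.0302785  -0.01057462  0.14639833]
```

View pics/w1.png

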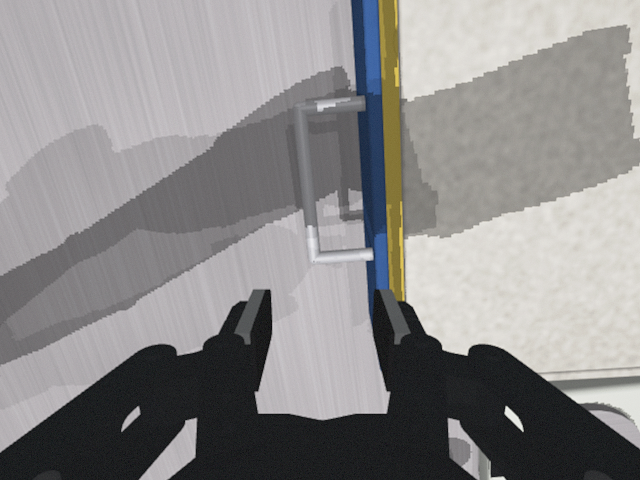

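The bar runs from (302,107) to (313,258) in the wrist view, within about 4 px of my projection, so the measurement is confirmed.

```bash
cat >> h.py <<'E'
YAW=np.radians(-2.9)
def go(t,yaw=YAW):
    p,r,s=pose(); y=np.array([np.cos(yaw),np.sin(yaw),0]); z=np.array([0,0,-1.]); x=np.cross(y,z)
    T=R.from_matrix(np.c_[x,y,z])
    print('pos',p.round(4),'F',np.round(s['contact_force'],1),'w',round(s['gripper_width'],4),'t',s['t'])
    print('turn',(r.inv()*T).as_rotvec().round(4),'shift before turn',r.inv().apply(np.array(t)-p).round(4),'shift if turned',T.inv().apply(np.array(t)-p).round(4))
E
python3 -c "
from h import *
go([.597,.191,.065])"
```

```text
pos [0.6069 0.1615 0.2115] F [-1.   0.5  0.5] w 0.0425 t 2.5667
turn [-0.0243  0.0167 -0.085 ] shift before turn [ 0.0304 -0.0103  0.1463] shift if turned [ 0.0289 -0.0114  0.1465]
```

Request:
move_arm:
  motion:
    - [[0, 0, 0, -0.0243, 0.0167, -0.085, 0], [0.0145, -0.006, 0.01, 0, 0, 0, 0], [0.0145, -0.006, 0.02, 0, 0, 0, 0], [0, 0, 0.03, 0, 0, 0, 0], [0, 0, 0, 0, 0, 0, 0]]

```text
t: 2.98
position: [0.5972, 0.1913, 0.1507]
ee_rot: [2.252, 2.187, 0.007]
contact_force: [-1.2, -0.8, -1.1]
gripper_width: 0.0428
```

```bash
python3 -c "
from h import *
go([.597,.191,.065])"
```

```text
pos [0.5972 0.1913 0.1507] F [-1.2 -0.8 -1.1] w 0.0428 t 2.9833
turn [ 0.0043 -0.0017  0.0213] shift before turn [-0.0005 -0.0006  0.0857] shift if turned [-0.0004 -0.0002  0.0857]
```

Request:
move_arm:
  motion:
    - [[0, 0, 0.03, 0, 0, 0.02, 0], [0, 0, 0.03, 0, 0, 0, 0], [0, 0, 0.026, 0, 0, 0, 0], [0, 0, 0, 0, 0, 0, 0]]

```text
t: 3.32
position: [0.6006, 0.1926, 0.0658]
ee_rot: [2.263, 2.175, 0.015]
contact_force: [-0.1, -0.4, 0.1]
gripper_width: 0.0427
```

Request:
move_arm:
  motion:
    - [[0, 0, 0, 0, 0, 0, -1], [0, 0, 0, 0, 0, 0, -1], [0, 0, 0, 0, 0, 0, -1], [0, 0, 0, 0, 0, 0, -1], [0, 0, 0, 0, 0, 0, -1]]
  force: 30

```text
t: 3.73
position: [0.6012, 0.1921, 0.0689]
ee_rot: [2.261, 2.178, 0.016]
contact_force: [1.9, 0.2, -12.5]
gripper_width: 0.0087
```

```bash
python3 -c "
from h import *
go([.597,.191,.065])"
```

```text
pos [0.6012 0.1921 0.0689] F [  1.9   0.2 -12.5] w 0.0087 t 3.7333
turn [ 0.0085 -0.0059  0.0133] shift before turn [-0.0012 -0.0042  0.0038] shift if turned [-0.0013 -0.0041  0.0039]
```

Request:
move_arm:
  motion:
    - [[0, -0.01, 0, 0, 0, 0, -1], [0, -0.02, 0, 0, 0, 0, -1], [0, -0.02, 0, 0, 0, 0, -1], [0, -0.02, 0, 0, 0, 0, -1], [0, -0.02, 0, 0, 0, 0, -1]]

```text
t: 4.15
position: [0.521, 0.1963, 0.0688]
ee_rot: [2.256, 2.165, 0.046]
contact_force: [2.2, 1.5, -14.5]
gripper_width: 0.0089
```

```bash
python3 -c "
from h import *
u=np.array([np.cos(YAW),np.sin(YAW),0])
go(np.array([.6012,.1921,.069])-u*.112)"
```

```text
pos [0.521  0.1963 0.0688] F [  2.2   1.5 -14.5] w 0.0089 t 4.15
turn [ 0.0308 -0.0114  0.0096] shift before turn [ 0.0002 -0.0317 -0.0011] shift if turned [-0.0001 -0.0317 -0.0002]
```

Request:
move_arm:
  motion:
    - [[0, -0.017, 0, 0.015, 0, 0, -1], [0, -0.015, 0, 0, 0, 0, -1], [0, 0, 0, 0, 0, 0, -1], [0, 0, 0, 0, 0, 0, 0], [0, 0, 0, 0, 0, 0, 0]]

```text
t: 4.57
position: [0.4874, 0.199, 0.0709]
ee_rot: [2.26, 2.177, 0.034]
contact_force: [-0.2, -0.6, 0.9]
gripper_width: 0.0316
```

Request:
move_arm:
  motion:
    - [[0, 0, 0, 0, 0, 0, 0], [0, 0, 0, 0, 0, 0, 0], [0, 0, -0.03, 0, 0, 0, 0], [0, 0, -0.04, 0, 0, 0, 0], [0, 0, -0.04, 0, 0, 0, 0]]

```text
t: 4.98
position: [0.4894, 0.1964, 0.181]
ee_rot: [2.261, 2.172, 0.033]
contact_force: [1.0, -0.4, -0.3]
gripper_width: 0.0423
```

Request:
move_arm:
  motion:
    - [[0, 0, -0.04, 0, 0, 0, 0], [-0.04, -0.003, -0.02, 0, 0, 0, 1], [-0.04, -0.003, 0, 0, 0, 0, 1], [-0.04, -0.003, 0, 0, 0, 0, 1], [-0.04, -0.003, 0, 0, 0, 0, 1]]

```text
t: 5.4
position: [0.4844, 0.0486, 0.2522]
ee_rot: [2.23, 2.182, 0.091]
contact_force: [-0.1, -0.3, -0.5]
gripper_width: 0.085
```

```bash
python3 -c "
from h import *
go([.4712,-.164,.2])
cv2.imwrite('pics/top2.png',get_image('top')); cv2.imwrite('pics/side2.png',get_image('side'))"
```

```text
pos [0.4844 0.0486 0.2522] F [-0.1 -0.3 -0.5] w 0.085 t 5.4
turn [ 0.0546 -0.0286  0.0288] shift before turn [-0.2142 -0.0112  0.0457] shift if turned [-0.213  -0.0024  0.0522]
```

Request:
move_arm:
  motion:
    - [[-0.036, 0, 0, 0.0546, -0.0286, 0.0288, 1], [-0.037, -0.001, 0, 0, 0, 0, 1], [-0.037, -0.001, 0, 0, 0, 0, 1], [-0.037, -0.001, 0, 0, 0, 0, 1], [-0.036, 0, 0.02, 0, 0, 0, 1]]

```text
t: 5.92
position: [0.4782, -0.1392, 0.2373]
ee_rot: [2.275, 2.149, 0.013]
contact_force: [0.2, -0.3, -0.1]
gripper_width: 0.0855
```

```bash
python3 -c "
from h import *
go([.4712,-.165,.2]); w=get_calibration('wrist'); im=get_image('wrist'); np.save('w3.npy',[w['K'],0,0],allow_pickle=True) if 0 else None
import pickle; pickle.dump(w,open('w3.pkl','wb'))
q=proj(w,[[.4712,-.165,.079],[.4712,-.165,.034]]);print(q)
c=q[1].astype(int);y0,x0=max(0,c[1]-75),max(0,c[0]-100)
print(x0,y0); a=cv2.resize(im[y0:y0+150,x0:x0+200],None,fx=4,fy=4,interpolation=cv2.INTER_CUBIC)
cv2.imwrite('pics/w3c.png',a);cv2.imwrite('pics/w3.png',im)"
```

```text
pos [ 0.4782 -0.1392  0.2373] F [ 0.2 -0.3 -0.1] w 0.0855 t 5.9167
turn [ 0.0145  0.0022 -0.0062] shift before turn [-0.0261 -0.0061  0.0373] shift if turned [-0.0261 -0.0057  0.0373]
[[312.772944   248.81644606]
 [313.19970864 234.44543692]]
213 159
```

View pics/w3c.png

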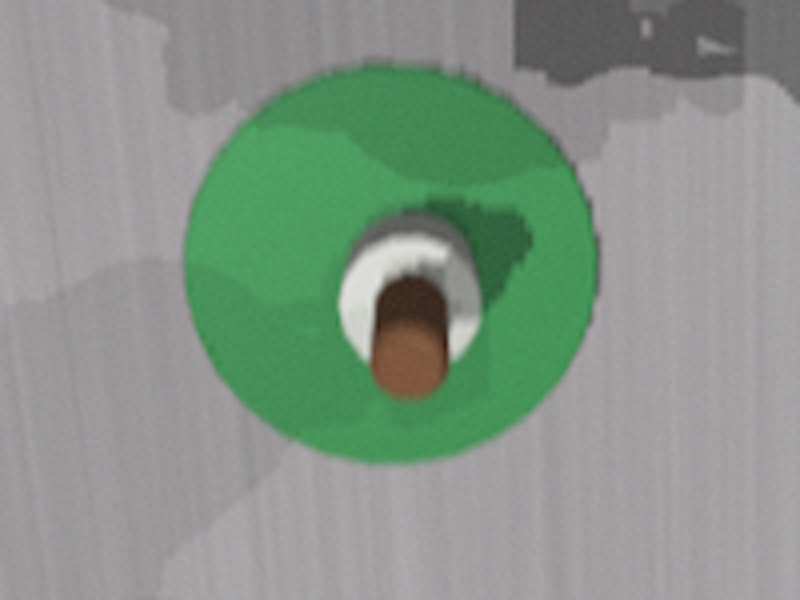

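View pics/top2.png

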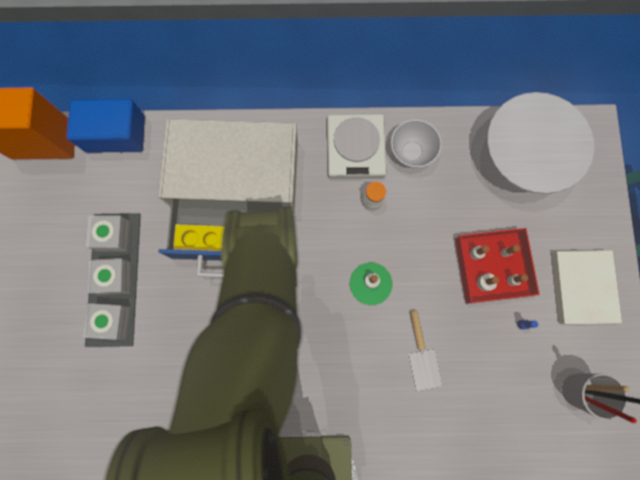

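```bash
python3 -c "
from h import *
import pickle;w=pickle.load(open('w3.pkl','rb'))
g=lambda x,y:(213+(x+.5)/4-.5,159+(y+.5)/4-.5)
d=lambda a,b,z:np.linalg.norm(onz(w,g(*a),z)-onz(w,g(*b),z))
print('foot',d((340,305),(482,305),.034),'mat',d((183,258),(600,258),.004),'handle',d((371,361),(448,361),.079))
print('axis',onz(w,g(411,305),.034),onz(w,g(410,361),.079))
ct=get_calibration('top')
# other tampers, for comparison: measure white feet widths in top pic
t=cv2.imread('pics/top2.png').astype(int)
row=t[281,360:386];print(row.tolist())
"
```

```text
foot 0.034767718301055996 mat 0.10983333757217179 handle 0.016596926250151554
axis [ 0.47329787 -0.16556869  0.034     ] [ 0.47322029 -0.16517988  0.079     ]
[[86, 156, 66], [88, 156, 67], [83, 154, 64], [81, 142, 67], [93, 125, 96], [141, 151, 151], [179, 190, 191], [187, 198, 198], [175, 186, 186], [143, 154, 156], [99, 109, 117], [62, 78, 94], [57, 77, 104], [61, 85, 118], [73, 97, 129], [92, 113, 139], [122, 141, 156], [154, 168, 175], [169, 185, 183], [157, 182, 165], [118, 163, 115], [89, 155, 72], [85, 153, 64], [86, 153, 67], [87, 153, 66], [86, 154, 67]]
```

The foot measures 34.8 mm in the wrist view (340–482 in the crop) and 35.2 mm from the side, so it is the 35 mm tamper. Its axis is at (0.473, −0.165). The drawer is open.

Request:
move_arm:
  motion:
    - [[-0.013, -0.0015, 0.02, 0.0145, 0.002, -0.006, 1], [-0.013, -0.0015, 0.03, 0, 0, 0, 1], [0, 0, 0.03, 0, 0, 0, 1], [0, 0, 0.03, 0, 0, 0, 1], [0, 0, 0, 0, 0, 0, 1]]

```text
t: 6.38
position: [0.4742, -0.186, 0.1224]
ee_rot: [2.297, 2.124, -0.008]
contact_force: [-0.8, 0.5, 0.4]
gripper_width: 0.0853
```

```bash
python3 -c "
from h import *
go([.4732,-.1652,.041])"
```

```text
pos [ 0.4742 -0.186   0.1224] F [-0.8  0.5  0.4] w 0.0853 t 6.3833
turn [ 0.0059  0.0129 -0.0279] shift before turn [ 0.0217 -0.0031  0.0811] shift if turned [ 0.0208 -0.0021  0.0814]
```

Request:
move_arm:
  motion:
    - [[0.0208, -0.002, 0.0, 0.006, 0.013, -0.028, 1], [0, 0, 0, 0, 0, 0, 1], [0, 0, 0, 0, 0, 0, 1]]

```text
t: 6.63
position: [0.4757, -0.1638, 0.1239]
ee_rot: [2.275, 2.166, 0.002]
contact_force: [0.8, -0.3, 0.0]
gripper_width: 0.0853
```

```bash
python3 -c "
from h import *
go([.4732,-.1652,.041])"
```

```text
pos [ 0.4757 -0.1638  0.1239] F [ 0.8 -0.3  0. ] w 0.0853 t 6.6333
turn [ 0.0009 -0.0006  0.0014] shift before turn [-0.0016 -0.0025  0.0829] shift if turned [-0.0015 -0.0025  0.0829]
```

Request:
move_arm:
  motion:
    - [[-0.0015, -0.0025, 0.02, 0, 0, 0, 1], [0, 0, 0.025, 0, 0, 0, 1], [0, 0, 0.025, 0, 0, 0, 1], [0, 0, 0.01, 0, 0, 0, 1], [0, 0, 0, 0, 0, 0, 1]]

```text
t: 7.05
position: [0.4834, -0.1631, 0.0508]
ee_rot: [2.257, 2.162, 0.021]
contact_force: [-0.3, 0.9, 0.2]
gripper_width: 0.0854
```

```bash
python3 -c "
from h import *
go([.4732,-.1652,.041])"
```

```text
pos [ 0.4834 -0.1631  0.0508] F [-0.3  0.9  0.2] w 0.0854 t 7.05
turn [0.0209 0.0018 0.0079] shift before turn [-0.0025 -0.0103  0.0096] shift if turned [-0.0026 -0.0101  0.0098]
```

Request:
move_arm:
  motion:
    - [[-0.0025, -0.01, 0.0, 0.021, 0.002, 0.008, 1], [0, 0, 0.005, 0, 0, 0, 1], [0, 0, 0.004, 0, 0, 0, 1], [0, 0, 0, 0, 0, 0, 1]]

```text
t: 7.38
position: [0.4751, -0.1657, 0.0454]
ee_rot: [2.274, 2.162, 0.003]
contact_force: [0.2, 0.2, 0.5]
gripper_width: 0.0854
```

```bash
python3 -c "
from h import *
go([.4732,-.1652,.041])"
```

```text
pos [ 0.4751 -0.1657  0.0454] F [0.2 0.2 0.5] w 0.0854 t 7.3833
turn [ 0.004   0.0012 -0.0002] shift before turn [ 0.0004 -0.002   0.0044] shift if turned [ 0.0004 -0.002   0.0044]
```

Request:
move_arm:
  motion:
    - [[0, -0.002, 0.003, 0.004, 0, 0, 1], [0, 0, 0, 0, 0, 0, -1], [0, 0, 0, 0, 0, 0, -1], [0, 0, 0, 0, 0, 0, -1], [0, 0, 0, 0, 0, 0, -1]]
  force: 40

```text
t: 7.8
position: [0.4739, -0.166, 0.0435]
ee_rot: [2.275, 2.162, 0.0]
contact_force: [0.0, -0.8, 0.5]
gripper_width: 0.0388
```

Request:
move_arm:
  motion:
    - [[0, 0, 0, 0, 0, 0, -1], [0, 0, 0, 0, 0, 0, -1], [0, 0, 0, 0, 0, 0, -1]]

```text
t: 8.05
position: [0.4739, -0.166, 0.0436]
ee_rot: [2.275, 2.162, 0.0]
contact_force: [0.4, -1.2, -1.1]
gripper_width: 0.0172
```

```bash
python3 -c "
from h import *
go([.4732,-.1652,.041])"
```

```text
pos [ 0.4739 -0.166   0.0436] F [ 0.4 -1.2 -1.1] w 0.0172 t 8.05
turn [ 0.0022  0.0018 -0.0005] shift before turn [ 0.0008 -0.0008  0.0026] shift if turned [ 0.0007 -0.0008  0.0026]
```

Request:
move_arm:
  motion:
    - [[0, 0, -0.01, 0, 0, 0, -1], [0, 0, -0.03, 0, 0, 0, -1], [0, 0, -0.035, 0, 0, 0, -1], [0, 0, -0.035, 0, 0, 0, -1], [0, 0, -0.03, 0, 0, 0, -1]]

```text
t: 8.47
position: [0.4691, -0.1641, 0.1846]
ee_rot: [-2.269, -2.156, 0.011]
contact_force: [1.1, 0.3, -0.6]
gripper_width: 0.017
```

```bash
python3 -c "
from h import *
go([.56,.18,.2])
t=get_image('top');s=get_image('side');cv2.imwrite('pics/top4.png',t);cv2.imwrite('pics/side4.png',s)
a=cv2.resize(t[190:290,150:310],None,fx=5,fy=5,interpolation=cv2.INTER_CUBIC)
cv2.imwrite('pics/c4.png',a)"
```

```text
pos [ 0.4691 -0.1641  0.1846] F [ 1.1  0.3 -0.6] w 0.017 t 8.4667
turn [-0.0129 -0.0024 -0.0004] shift before turn [ 0.3484  0.0731 -0.0155] shift if turned [ 0.3483  0.0734 -0.0154]
```

View pics/c4.png

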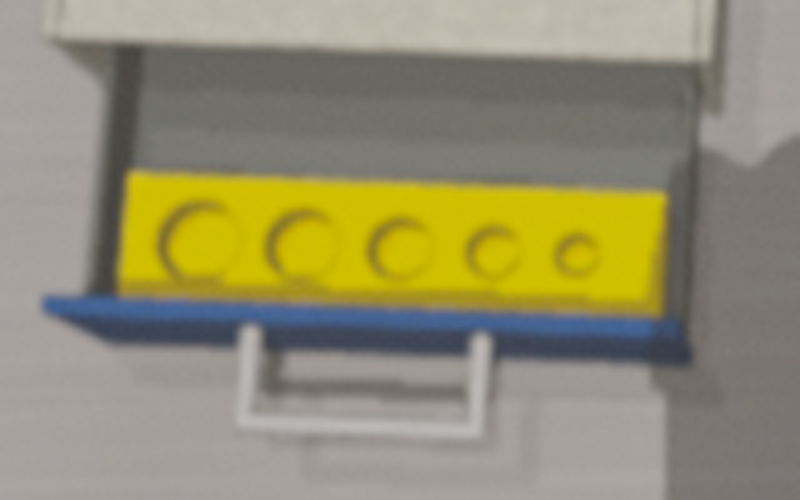

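Holes in the crop, from 40 to 20: (201,243), (302,246), (400,248), (493,252), (577,255). The target is hole35, the second from the left. I'll move near it and refine its position.

Request:
move_arm:
  motion:
    - [[0.035, 0.009, -0.005, -0.013, -0.002, 0, -1], [0.037, 0.009, -0.005, 0, 0, 0, -1], [0.037, 0.009, -0.005, 0, 0, 0, -1], [0.037, 0.009, 0, 0, 0, 0, -1], [0.037, 0.009, 0, 0, 0, 0, -1]]

```text
t: 8.98
position: [0.5263, 0.0074, 0.2054]
ee_rot: [2.294, 2.124, 0.003]
contact_force: [0.8, 0.1, -0.7]
gripper_width: 0.0168
```

Request:
move_arm:
  motion:
    - [[0.037, 0.009, 0, 0, 0, 0, -1], [0.037, 0.009, 0, 0, 0, 0, -1], [0.02, 0.009, 0, 0, 0, 0, -1], [0, 0, 0, 0, 0, 0, -1], [0, 0, 0, 0, 0, 0, -1]]

```text
t: 9.4
position: [0.56, 0.1172, 0.2035]
ee_rot: [2.28, 2.147, 0.008]
contact_force: [0.5, 0.5, -0.6]
gripper_width: 0.017
```

```bash
python3 -c "
from h import *
import pickle
go([.56,.13,.2]); w=get_calibration('wrist'); im=get_image('wrist'); pickle.dump(w,open('w5.pkl','wb'))
ct=get_calibration('top');q=(150+302.5/5-.5,190+246.5/5-.5)
for z in(.04,.05,.06): P=onz(ct,q,z);print(z,P,proj(w,P))
cv2.imwrite('pics/w5.png',im)"
```

```text
pos [0.56   0.1172 0.2035] F [ 0.5  0.5 -0.6] w 0.017 t 9.4
turn [ 0.0101  0.0029 -0.0095] shift before turn [ 0.0128 -0.0008  0.0034] shift if turned [ 0.0128 -0.0006  0.0035]
0.04 [0.5795872  0.23936234 0.04      ] [[335.53097742  59.76461752]]
0.05 [0.57757277 0.23700119 0.05      ] [[333.57608331  61.04588051]]
0.06 [0.57555834 0.23464003 0.06      ] [[331.48883119  62.41389267]]
```

View pics/w5.png

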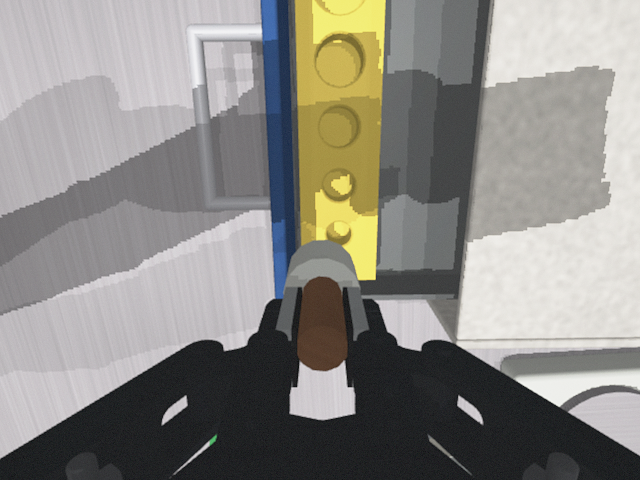

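Request:
move_arm:
  motion:
    - [[0.03, 0, 0.0, 0.01, 0.003, -0.0095, -1], [0.03, 0, 0.0, 0, 0, 0, -1], [0.005, 0, 0, 0, 0, 0, -1], [0, 0, 0, 0, 0, 0, -1], [0, 0, 0, 0, 0, 0, -1]]

```text
t: 9.87
position: [0.5616, 0.1732, 0.2026]
ee_rot: [2.291, 2.149, -0.012]
contact_force: [-0.8, 0.0, -0.4]
gripper_width: 0.0166
```

```bash
python3 -c "
from h import *
import pickle
go([.578,.237,.2]); w=get_calibration('wrist'); im=get_image('wrist'); pickle.dump(w,open('w6.pkl','wb'))
c=proj(w,[.580,.237,.05])[0];print(c); x0,y0=int(c[0])-60,max(0,int(c[1])-45)
print(x0,y0); cv2.imwrite('pics/w6.png',im); cv2.imwrite('pics/w6c.png',cv2.resize(im[y0:y0+90,x0:x0+120],None,fx=6,fy=6,interpolation=cv2.INTER_CUBIC))"
```

```text
pos [0.5616 0.1732 0.2026] F [-0.8  0.  -0.4] w 0.0166 t 9.8667
turn [-0.0047  0.0064 -0.0134] shift before turn [0.0647 0.0123 0.0022] shift if turned [0.0646 0.0131 0.0026]
[341.00995171 138.80141438]
281 93
```

View pics/w6c.png

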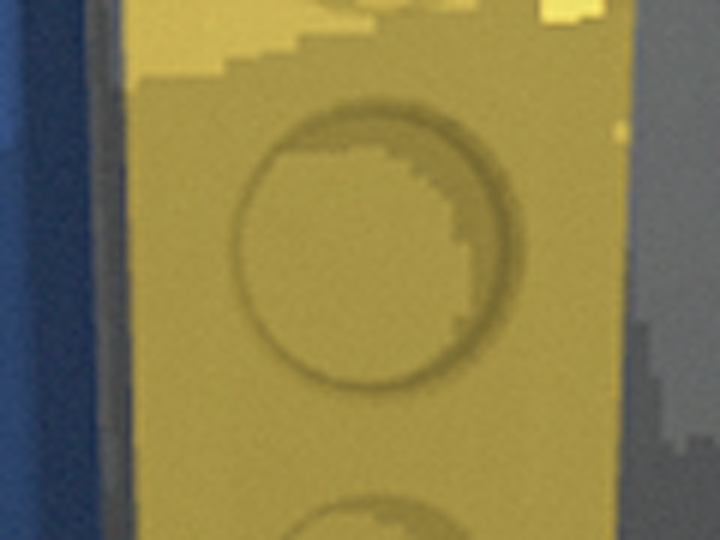

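```bash
python3 -c "
from h import *
import pickle
w5,w6=[pickle.load(open(f'w{i}.pkl','rb')) for i in(5,6)]
q=(281+378.5/6-.5,93+247/6-.5)
ct=get_calibration('top');qt=(150+302.5/5-.5,190+246.5/5-.5)
print(tri(w5,(339,60.5),w6,q),tri(ct,qt,w6,q))
for z in(.045,.05,.055): print(z,onz(w6,q,z),onz(w5,(339,60.5),z),onz(ct,qt,z))
g=lambda x,y:(281+(x+.5)/6-.5,93+(y+.5)/6-.5)
for z in(.045,.05,.055):print(z,'diam',[np.linalg.norm(onz(w6,g(*a),z)-onz(w6,g(*b),z)).round(4) for a,b in(((233,246),(523,246)),((378,98),(378,395)))],'block width',np.linalg.norm(onz(w6,g(131,246),z)-onz(w6,g(626,246),z)))
"
```

```text
[0.5830152  0.2402917  0.02974041] [0.58197537 0.24094833 0.03166816]
0.045 [0.58242719 0.24059226 0.045     ] [0.58188453 0.23791342 0.045     ] [0.57857998 0.23818176 0.045     ]
0.05 [0.58217422 0.24069558 0.05      ] [0.58157448 0.23712972 0.05      ] [0.57757277 0.23700119 0.05      ]
0.055 [0.58192126 0.24079891 0.055     ] [0.58126442 0.23634602 0.055     ] [0.57656555 0.23582061 0.055     ]
0.045 diam [np.float64(0.0379), np.float64(0.0374)] block width 0.06477492352994209
0.05 diam [np.float64(0.0373), np.float64(0.0368)] block width 0.0636996518851415
0.055 diam [np.float64(0.0367), np.float64(0.0362)] block width 0.06262438024034103
```

Request:
move_arm:
  motion:
    - [[0.022, 0.006, 0.0, -0.005, 0.006, -0.0134, -1], [0.022, 0.006, 0.0, 0, 0, 0, -1], [0.015, 0.004, 0.01, 0, 0, 0, -1], [0, 0, 0, 0, 0, 0, -1], [0, 0, 0, 0, 0, 0, -1]]

```text
t: 10.33
position: [0.5822, 0.219, 0.1916]
ee_rot: [2.291, 2.142, -0.011]
contact_force: [1.3, -1.7, -0.7]
gripper_width: 0.017
```

```bash
python3 -c "
from h import *
go([.582,.2398,.1])"
```

```text
pos [0.5822 0.219  0.1916] F [ 1.3 -1.7 -0.7] w 0.017 t 10.3333
turn [-0.0009  0.0085 -0.0162] shift before turn [ 0.0215 -0.0015  0.0914] shift if turned [ 0.0207 -0.0013  0.0916]
```

Request:
move_arm:
  motion:
    - [[0.0207, -0.0013, 0.02, 0, 0.0085, -0.0162, -1], [0, 0, 0.02, 0, 0, 0, -1], [0, 0, 0.02, 0, 0, 0, -1], [0, 0, 0.01, 0, 0, 0, -1], [0, 0, 0, 0, 0, 0, -1]]

```text
t: 10.75
position: [0.5829, 0.2304, 0.1195]
ee_rot: [2.283, 2.152, -0.007]
contact_force: [-1.0, 0.8, -1.3]
gripper_width: 0.0168
```

```bash
python3 -c "
from h import *
go([.582,.2398,.1])"
```

```text
pos [0.5829 0.2304 0.1195] F [-1.   0.8 -1.3] w 0.0168 t 10.75
turn [ 0.      0.0058 -0.0083] shift before turn [ 0.0095 -0.0015  0.0194] shift if turned [ 0.0094 -0.0014  0.0195]
```

Request:
move_arm:
  motion:
    - [[0.0094, -0.0014, 0.0, 0, 0.006, -0.0083, -1], [0, 0, 0.008, 0, 0, 0, -1], [0, 0, 0.0, 0, 0, 0, -1]]

```text
t: 11.0
position: [0.5828, 0.2375, 0.1123]
ee_rot: [2.279, 2.16, 0.0]
contact_force: [0.2, -1.4, 0.2]
gripper_width: 0.017
```

```bash
python3 -c "
from h import *
go([.582,.2398,.1])"
```

```text
pos [0.5828 0.2375 0.1123] F [ 0.2 -1.4  0.2] w 0.017 t 11.0
turn [ 0.001   0.0009 -0.0028] shift before turn [ 0.0023 -0.0009  0.0123] shift if turned [ 0.0022 -0.0009  0.0123]
```

Request:
move_arm:
  motion:
    - [[0.003, -0.001, 0.006, 0, 0.001, -0.0028, -1], [0, 0, 0.006, 0, 0, 0, -1], [0, 0, 0.0, 0, 0, 0, -1], [0, 0, 0.0, 0, 0, 0, -1]]

```text
t: 11.33
position: [0.5833, 0.2416, 0.1011]
ee_rot: [2.275, 2.164, 0.007]
contact_force: [0.6, -0.3, -0.1]
gripper_width: 0.0168
```

```bash
python3 -c "
from h import *
go([.582,.2398,.1]);im=get_image('wrist')
t=get_image('side');cv2.imwrite('pics/s7.png',t);cv2.imwrite('pics/w7.png',im)
cs=get_calibration('side');c=proj(cs,[.582,.24,.06])[0].astype(int);print(c)
a=cv2.resize(t[c[1]-40:c[1]+40,c[0]-50:c[0]+50],(500,400),interpolation=cv2.INTER_CUBIC)
cv2.imwrite('pics/c7.png',np.vstack([cv2.resize(im[150:350,220:440],(500,455)),a])[:,:])"; python3 -c "
import cv2,numpy as np
a=cv2.imread('pics/c7.png');b=np.hstack([a[:400],a[455:]]);cv2.imwrite('pics/c7.png',cv2.resize(b,(800,320)))"
```

```text
pos [0.5833 0.2416 0.1011] F [ 0.6 -0.3 -0.1] w 0.0168 t 11.3333
turn [ 0.0047 -0.0021  0.0007] shift before turn [-0.0019 -0.0012  0.0011] shift if turned [-0.0019 -0.0012  0.0011]
[267 181]
```

View pics/c7.png

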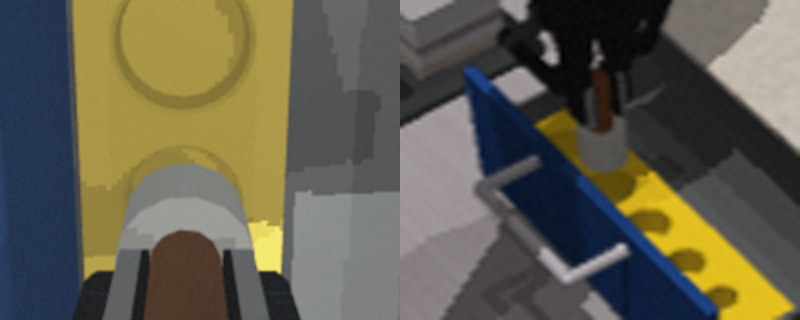

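The foot is centred above the second hole from the left (hole35), with hole40 clear beyond it. Lowering gently.

Request:
move_arm:
  motion:
    - [[-0.0015, -0.001, 0.006, 0.0047, -0.002, 0, -1], [0, 0, 0.006, 0, 0, 0, -1], [0, 0, 0.005, 0, 0, 0, -1], [0, 0, 0.0, 0, 0, 0, -1]]

```text
t: 11.77
position: [0.5827, 0.2397, 0.0832]
ee_rot: [2.276, 2.164, 0.001]
contact_force: [-0.0, -0.4, -1.4]
gripper_width: 0.0168
```

```bash
python3 -c "
from h import *
go([.582,.2398,.0606])"
```

```text
pos [0.5827 0.2397 0.0832] F [-0.  -0.4 -1.4] w 0.0168 t 11.7667
turn [ 0.0008 -0.0001  0.0003] shift before turn [ 0.     -0.0007  0.0226] shift if turned [ 0.     -0.0007  0.0226]
```

Request:
move_arm:
  motion:
    - [[0, -0.0007, 0.005, 0, 0, 0, -1], [0, 0, 0.004, 0, 0, 0, -1], [0, 0, 0.0, 0, 0, 0, -1]]

```text
t: 12.02
position: [0.5824, 0.2386, 0.0734]
ee_rot: [2.276, 2.163, 0.0]
contact_force: [0.3, -0.3, -0.4]
gripper_width: 0.0169
```

```bash
python3 -c "
from h import *
go([.582,.2398,.0606])"
```

```text
pos [0.5824 0.2386 0.0734] F [ 0.3 -0.3 -0.4] w 0.0169 t 12.0167
turn [ 0.0013  0.0012 -0.0005] shift before turn [ 0.0012 -0.0005  0.0128] shift if turned [ 0.0012 -0.0005  0.0128]
```

Request:
move_arm:
  motion:
    - [[0.0012, -0.0004, 0, 0, 0, 0, -1], [0, 0, 0.003, 0, 0, 0, -1], [0, 0, 0.0, 0, 0, 0, -1]]

```text
t: 12.27
position: [0.5824, 0.2388, 0.0699]
ee_rot: [2.276, 2.161, -0.001]
contact_force: [0.8, -0.5, -0.5]
gripper_width: 0.0171
```

Request:
move_arm:
  motion:
    - [[0, 0, 0.003, 0, 0, 0, -1], [0, 0, 0.0, 0, 0, 0, -1]]

```text
t: 12.43
position: [0.5824, 0.2388, 0.0666]
ee_rot: [2.276, 2.161, -0.001]
contact_force: [0.7, -1.0, -1.8]
gripper_width: 0.0167
```

```bash
python3 -c "
from h import *
go([.582,.2398,.0606])"
```

```text
pos [0.5824 0.2388 0.0666] F [ 0.7 -1.  -1.8] w 0.0167 t 12.4333
turn [ 0.0017  0.0025 -0.0012] shift before turn [ 0.001  -0.0004  0.006 ] shift if turned [ 0.001  -0.0004  0.006 ]
```

Request:
move_arm:
  motion:
    - [[0.001, 0, 0.003, 0, 0, 0, -1], [0, 0, 0.0, 0, 0, 0, -1]]

```text
t: 12.6
position: [0.5825, 0.2389, 0.0633]
ee_rot: [2.276, 2.16, -0.002]
contact_force: [0.5, -0.7, -1.3]
gripper_width: 0.017
```

Request:
move_arm:
  motion:
    - [[0, 0, 0.003, 0, 0, 0, -1], [0, 0, 0.0, 0, 0, 0, -1]]

```text
t: 12.77
position: [0.5824, 0.2389, 0.06]
ee_rot: [2.276, 2.16, -0.003]
contact_force: [1.3, -0.9, -1.2]
gripper_width: 0.0169
```

Request:
move_arm:
  motion:
    - [[0, 0, 0.003, 0, 0, 0, -1], [0, 0, 0.0, 0, 0, 0, -1]]

```text
t: 12.93
position: [0.5824, 0.2388, 0.0566]
ee_rot: [2.276, 2.16, -0.003]
contact_force: [0.5, -1.2, -1.4]
gripper_width: 0.0171
```

Request:
move_arm:
  motion:
    - [[0, 0, 0.002, 0, 0, 0, -1], [0, 0, 0.0, 0, 0, 0, -1]]

```text
t: 13.1
position: [0.5825, 0.2389, 0.0544]
ee_rot: [2.276, 2.16, -0.003]
contact_force: [0.3, -1.1, -1.2]
gripper_width: 0.0169
```

Request:
move_arm:
  motion:
    - [[0, 0, 0.002, 0, 0, 0, -1], [0, 0, 0.0, 0, 0, 0, -1]]

```text
t: 13.27
position: [0.5836, 0.2388, 0.054]
ee_rot: [2.276, 2.159, 0.0]
contact_force: [0.0, -1.7, -0.7]
gripper_width: 0.0168
```

```bash
python3 -c "
from h import *
go([.582,.2398,.0606])
t=get_image('side');cs=get_calibration('side');c=proj(cs,[.582,.24,.06])[0].astype(int)
im=get_image('wrist')
a=cv2.resize(t[c[1]-40:c[1]+40,c[0]-50:c[0]+50],(500,400),interpolation=cv2.INTER_CUBIC)
b=cv2.resize(im[120:360,170:470],(500,400),interpolation=cv2.INTER_CUBIC)
cv2.imwrite('pics/c8.png',cv2.resize(np.hstack([b,a]),(800,320)))"
```

```text
pos [0.5836 0.2388 0.054 ] F [ 0.  -1.7 -0.7] w 0.0168 t 13.2667
turn [ 0.0035  0.0031 -0.0024] shift before turn [ 0.0009 -0.0016 -0.0066] shift if turned [ 0.0009 -0.0016 -0.0066]
```

View pics/c8.png

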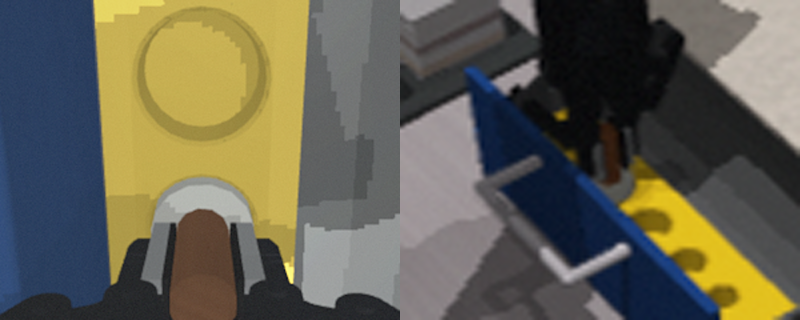

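Request:
move_arm:
  motion:
    - [[0, -0.001, 0.003, 0, 0, 0, -1], [0, 0, 0.003, 0, 0, 0, -1]]

```text
t: 13.53
position: [0.5865, 0.2387, 0.0535]
ee_rot: [2.275, 2.154, 0.011]
contact_force: [-1.5, -2.8, 24.2]
gripper_width: 0.0167
```

Request:
move_arm:
  motion:
    - [[0, 0, 0, 0, 0, 0, -0.6], [0, 0, 0, 0, 0, 0, -0.4], [0, 0, 0, 0, 0, 0, -0.3], [0, 0, 0, 0, 0, 0, -0.3]]

```text
t: 13.87
position: [0.5882, 0.2399, 0.0551]
ee_rot: [2.274, 2.154, 0.019]
contact_force: [-0.1, -1.4, 1.9]
gripper_width: 0.0298
```

Request:
move_arm:
  motion:
    - [[0, -0.004, 0, 0, 0, 0, -0.1], [0, 0, 0, 0.019, 0, 0, -0.1], [0, 0, -0.01, 0, 0, 0, -0.1], [0, 0, -0.01, 0, 0, 0, -0.1], [0, 0, 0, 0, 0, 0, -0.1]]

```text
t: 14.28
position: [0.5814, 0.2421, 0.0746]
ee_rot: [-2.273, -2.157, 0.006]
contact_force: [-0.5, -0.4, -0.3]
gripper_width: 0.0384
```

Request:
move_arm:
  motion:
    - [[0, 0, -0.02, 0, 0, 0, -0.1], [0, 0, -0.03, 0, 0, 0, -0.1], [0, 0, -0.03, 0, 0, 0, -0.1], [0, 0, -0.03, 0, 0, 0, -0.1], [0, 0, 0, 0, 0, 0, -0.1]]

```text
t: 14.7
position: [0.5786, 0.2428, 0.1882]
ee_rot: [-2.268, -2.157, 0.013]
contact_force: [0.6, 0.5, 0.0]
gripper_width: 0.0382
```

Request:
move_arm:
  motion:
    - [[-0.02, -0.03, 0, 0, 0, 0, -0.5], [-0.02, -0.03, 0, 0, 0, 0, -1], [-0.01, -0.035, 0, 0, 0, 0, -1], [0, -0.035, 0, 0, 0, 0, -1], [0, 0, 0, 0, 0, 0, -1]]

```text
t: 15.12
position: [0.4413, 0.1981, 0.1909]
ee_rot: [-2.269, -2.16, 0.001]
contact_force: [-1.2, 0.1, -0.2]
gripper_width: 0.0001
```

```bash
python3 -c "
from h import *
go([.45,.2,.07])
t=get_image('side');cs=get_calibration('side');c=proj(cs,[.582,.24,.06])[0].astype(int)
u=get_image('top');ct=get_calibration('top')
a=cv2.resize(t[c[1]-60:c[1]+60,c[0]-50:c[0]+100],(500,400),interpolation=cv2.INTER_CUBIC)
b=cv2.resize(u[180:300,150:300],(500,400),interpolation=cv2.INTER_CUBIC)
cv2.imwrite('pics/c9.png',cv2.resize(np.hstack([b,a]),(800,320)))"
```

```text
pos [0.4413 0.1981 0.1909] F [-1.2  0.1 -0.2] w 0.0001 t 15.1167
turn [-0.0073 -0.0056  0.0011] shift before turn [0.0017 0.0094 0.1208] shift if turned [0.0024 0.0086 0.1209]
```

View pics/c9.png

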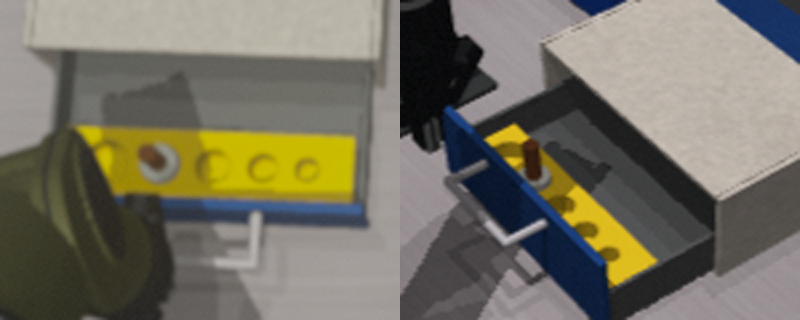

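The tamper stands upright in hole35, with the smaller holes 30, 25 and 20 free on its right. Now pushing the drawer shut by its bar.

Request:
move_arm:
  motion:
    - [[0, -0.003, 0.02, -0.007, -0.0056, 0, -1], [0, 0, 0.03, 0, 0, 0, -1], [0, 0, 0.03, 0, 0, 0, -1], [0, 0, 0.025, 0, 0, 0, -1], [0, 0, 0, 0, 0, 0, -1]]

```text
t: 15.63
position: [0.4596, 0.2053, 0.0855]
ee_rot: [2.268, 2.155, 0.047]
contact_force: [-0.7, 0.2, -0.2]
gripper_width: -0.0002
```

```bash
python3 -c "
from h import *
go([.47,.197,.07])"
```

```text
pos [0.4596 0.2053 0.0855] F [-0.7  0.2 -0.2] w -0.0002 t 15.6333
turn [ 0.0297 -0.013  -0.0003] shift before turn [-0.008   0.0103  0.0157] shift if turned [-0.0078  0.0108  0.0155]
```

Request:
move_arm:
  motion:
    - [[-0.008, -0.004, 0.008, 0.03, -0.013, 0, -1], [0, 0, 0.008, 0, 0, 0, -1], [0, 0, 0, 0, 0, 0, -1]]

```text
t: 15.88
position: [0.4595, 0.1989, 0.0686]
ee_rot: [2.277, 2.163, 0.005]
contact_force: [0.5, -0.2, 0.1]
gripper_width: -0.0004
```

Request:
move_arm:
  motion:
    - [[0, 0.01, 0, 0, 0, 0, -1], [0, 0.015, 0, 0, 0, 0, -1], [0, 0.015, 0, 0, 0, 0, -1], [0, 0.015, 0, 0, 0, 0, -1], [0, 0.015, 0, 0, 0, 0, -1]]

```text
t: 16.3
position: [0.5222, 0.1963, 0.0708]
ee_rot: [-2.267, -2.163, 0.015]
contact_force: [-2.0, -0.3, -0.8]
gripper_width: -0.0001
```

```bash
python3 -c "
from h import *
go([.60,.191,.07])"
```

```text
pos [0.5222 0.1963 0.0708] F [-2.  -0.3 -0.8] w -0.0001 t 16.3
turn [-0.0128  0.001   0.0038] shift before turn [-0.0016  0.078  -0.0002] shift if turned [-0.0013  0.078   0.0008]
```

Request:
move_arm:
  motion:
    - [[0, 0.013, 0, -0.012, 0, 0.003, -1], [0, 0.013, 0, 0, 0, 0, -1], [0, 0.013, 0, 0, 0, 0, -1], [0, 0.01, 0, 0, 0, 0, -1], [0, 0.006, 0, 0, 0, 0, -1]]

```text
t: 16.72
position: [0.5783, 0.1948, 0.0749]
ee_rot: [-2.274, -2.165, 0.003]
contact_force: [-2.3, -0.5, -0.8]
gripper_width: 0.0002
```

Request:
move_arm:
  motion:
    - [[0, 0.006, 0, 0, 0, 0, -1], [0, 0.006, 0, 0, 0, 0, -1], [0, 0.005, 0, 0, 0, 0, -1]]

```text
t: 16.97
position: [0.5955, 0.1946, 0.0765]
ee_rot: [-2.273, -2.165, 0.003]
contact_force: [-1.3, -0.9, 0.3]
gripper_width: -0.0002
```

```bash
python3 -c "
from h import *
go([.60,.191,.07])"
```

```text
pos [0.5955 0.1946 0.0765] F [-1.3 -0.9  0.3] w -0.0002 t 16.9667
turn [-0.0031 -0.0006  0.0022] shift before turn [-0.0034  0.0047  0.0065] shift if turned [-0.0034  0.0046  0.0065]
```

Request:
move_arm:
  motion:
    - [[-0.003, -0.001, 0.007, 0, 0, 0, -1], [0, 0.004, 0.001, 0, 0, 0, -1], [0, 0.005, 0.001, 0, 0, 0, -1]]

```text
t: 17.22
position: [0.5986, 0.1914, 0.0671]
ee_rot: [-2.267, -2.161, 0.015]
contact_force: [-15.3, 1.7, 10.8]
gripper_width: 0.0
```

Request:
move_arm:
  motion:
    - [[0, 0.005, 0.001, 0, 0, 0, -1], [0, 0.005, 0.001, 0, 0, 0, -1]]

```text
t: 17.38
position: [0.5979, 0.1916, 0.0635]
ee_rot: [-2.254, -2.153, 0.042]
contact_force: [-10.2, 0.4, 8.4]
gripper_width: 0.0003
```

Request:
move_arm:
  motion:
    - [[0, 0.005, 0.001, 0, 0, 0, -1], [0, 0.005, 0.001, 0, 0, 0, -1]]

```text
t: 17.55
position: [0.5971, 0.1919, 0.0601]
ee_rot: [-2.241, -2.144, 0.068]
contact_force: [-11.2, -0.2, 9.4]
gripper_width: -0.0002
```

Request:
move_arm:
  motion:
    - [[0, -0.02, 0, 0, 0, 0, -1], [0, -0.035, 0, 0, 0, 0, -1], [0, -0.03, -0.02, 0, 0, 0, -1], [-0.035, 0, -0.035, 0, 0, 0, -1], [-0.035, 0, -0.035, 0, 0, 0, -1]]

```text
t: 17.97
position: [0.5078, 0.1395, 0.1438]
ee_rot: [-2.217, -2.155, 0.075]
contact_force: [1.2, -1.1, 0.1]
gripper_width: 0.0
```

Request:
move_arm:
  motion:
    - [[-0.035, 0, -0.03, 0, 0, 0, -1], [-0.035, 0, 0, 0, 0, 0, -1], [-0.035, 0, 0, 0, 0, 0, -1], [-0.03, 0, 0, 0, 0, 0, -1], [0, 0, 0, 0, 0, 0, -1]]

```text
t: 18.38
position: [0.5124, -0.0045, 0.1808]
ee_rot: [-2.234, -2.162, 0.055]
contact_force: [0.1, -0.7, 0.6]
gripper_width: -0.0001
```

```bash
python3 -c "
from h import *
go([.60,.191,.07])
t=get_image('side');u=get_image('top');cv2.imwrite('pics/top10.png',u);cv2.imwrite('pics/side10.png',t)
a=cv2.resize(t[100:230,255:405],(500,433),interpolation=cv2.INTER_CUBIC)
b=cv2.resize(u[110:240,150:300],(500,433),interpolation=cv2.INTER_CUBIC)
cv2.imwrite('pics/c10.png',cv2.resize(np.hstack([b,a]),(800,346)))"
```

```text
pos [ 0.5124 -0.0045  0.1808] F [ 0.1 -0.7  0.6] w -0.0001 t 18.3833
turn [-0.0476  0.0032  0.018 ] shift before turn [0.1986 0.0863 0.1062] shift if turned [0.1997 0.0776 0.1108]
```

The picture allowance is used up, so I'll check the shut drawer numerically from column profiles in the top view.

```bash
python3 -c "
from h import *
ct=get_calibration('top')
for f in('top0','top10'):
    u=cv2.imread(f'pics/{f}.png'); h=cv2.cvtColor(u,cv2.COLOR_BGR2HSV)
    y=cv2.inRange(h[185:235,150:310],(22,120,60),(35,255,255)).sum()/255
    print(f,'yellow px',y)
    for c in(190,240,280):
        print(c,[tuple(int(k) for k in u[r,c]) for r in range(194,216,1)])
    b=cv2.inRange(h[185:240,165:295],(105,100,40),(125,255,255)); ys,xs=np.nonzero(b)
    for c in(190,240,280):
        k=ys[xs==c-165]+185; 
        if len(k): print(' blue top row',c,k.min(),onz(ct,(c,k.min()-.5),.101).round(4))
e=lambda x:.66814+(x-.34741)*(.66814-.65218)/(.34741-.02997)
print('cab front x at y=.3,.18,.06:',[round(e(v),4) for v in(.3,.18,.06)])
a=cv2.imread('pics/top0.png').astype(int);b=cv2.imread('pics/top10.png').astype(int)
# bar rows
for f,u in(('0',a),('10',b)): print(f,'bar col 225',[int(u[r,225].mean()) for r in range(205,238)])
# tub, jar moved?
for n,s in(('tub',np.s_[225:305,450:545]),('jar',np.s_[175:212,358:392]),('cakes',np.s_[212:346,85:140]),('spat',np.s_[305:392,405:445])): print(n,np.abs(a[s]-b[s]).mean().round(2),np.abs(a[s]-b[s]).max())
"
```

```text
top0 yellow px 377.0
190 [(156, 169, 174), (157, 169, 174), (156, 167, 172), (149, 161, 166), (128, 151, 160), (81, 140, 157), (37, 138, 159), (33, 129, 150), (59, 110, 126), (100, 96, 99), (129, 94, 76), (137, 93, 64), (131, 89, 62), (115, 79, 61), (90, 67, 55), (79, 62, 55), (80, 63, 55), (79, 63, 55), (80, 62, 54), (80, 63, 55), (78, 61, 52), (82, 68, 63)]
240 [(156, 168, 173), (156, 168, 173), (156, 168, 173), (158, 169, 176), (159, 170, 176), (150, 160, 166), (120, 144, 154), (76, 140, 157), (36, 141, 162), (30, 131, 152), (58, 110, 126), (93, 92, 96), (121, 88, 74), (128, 86, 62), (125, 84, 61), (109, 77, 61), (89, 66, 56), (79, 64, 57), (81, 66, 59), (78, 62, 53), (81, 64, 57), (79, 63, 57)]
280 [(156, 167, 173), (155, 166, 172), (156, 167, 173), (156, 168, 173), (157, 169, 174), (158, 170, 174), (154, 165, 169), (138, 151, 158), (95, 137, 150), (47, 142, 162), (27, 144, 166), (43, 132, 152), (72, 105, 118), (105, 89, 81), (127, 87, 63), (132, 90, 65), (119, 83, 59), (93, 68, 56), (80, 63, 56), (82, 64, 57), (81, 64, 57), (82, 63, 57)]
 blue top row 190 204 [0.6543 0.2754 0.10
[... 882 characters left out ...]
, 75, 77), (58, 74, 76), (55, 74, 75), (57, 75, 75), (56, 75, 75), (56, 73, 75), (57, 74, 75), (58, 77, 77), (55, 72, 75), (56, 74, 76), (54, 74, 74), (55, 73, 75), (55, 73, 74), (56, 74, 75), (54, 73, 74), (55, 73, 74), (53, 73, 72), (55, 74, 75)]
cab front x at y=.3,.18,.06: [0.6658, 0.6597, 0.6537]
0 bar col 225 [91, 90, 91, 84, 73, 65, 65, 66, 68, 65, 66, 65, 76, 109, 133, 139, 137, 133, 125, 105, 103, 124, 150, 164, 162, 146, 136, 135, 132, 130, 132, 137, 144]
10 bar col 225 [74, 74, 73, 72, 79, 104, 132, 148, 154, 151, 140, 119, 112, 132, 160, 179, 178, 163, 153, 155, 153, 148, 147, 152, 156, 159, 156, 152, 151, 150, 154, 158, 159]
tub 11.83 19
jar 13.44 18
cakes 18.49 68
spat 15.53 19
```

```bash
python3 -c "
from h import *
ct=get_calibration('top')
for f in('top0','top4','top10'):
    u=cv2.imread(f'pics/{f}.png').astype(float).mean(2)
    for c in(215,225,235):
        r=np.arange(212,250); v=u[212:250,c]; 
        k=np.argmax(v[:20] if f!='top4' else v[20:])+(0 if f!='top4' else 20); s=slice(max(k-2,0),k+3); w=v[s]-v[s].min(); rr=(w*r[s]).sum()/w.sum(); print(f,c,round(rr,2),onz(ct,(c,rr),.083).round(4))
"
```

```text
top0 215 228.25 [0.5968 0.2179 0.083 ]
top0 225 228.45 [0.5959 0.1937 0.083 ]
top0 235 228.99 [0.5943 0.1695 0.083 ]
top4 215 238.58 [0.5713 0.2172 0.083 ]
top4 225 231.41 [0.5886 0.1935 0.083 ]
top4 235 231.46 [0.5882 0.1694 0.083 ]
top10 215 220.31 [0.6165 0.2184 0.083 ]
top10 225 220.53 [0.6156 0.1941 0.083 ]
top10 235 221.01 [0.614  0.1699 0.083 ]
```

```bash
python3 -c "
from cell import close_job,status
s=status.read_state();print(s['t'],s['contact_force']);print(close_job())"
```

```text
18.4833 [0.192372   0.6902355  0.76802179]
the job is handed in; nothing more can be done
None
```

I pulled the drawer open, seated the tamper in hole35 and pushed the drawer shut. The job was handed in at 18.5 s, with the gripper clear of everything.

- **Which tamper:** the foot measured 34.8 mm from the wrist camera and 35.2 mm from the side. The coarser top view read 38 mm, which I discounted.
- **Seating:** the foot went into the hole and stopped on its floor at about 24 N. After I let go, the pictures showed it standing upright in hole35.
- **Drawer shut:** I pushed until it stopped at about 15 N. In the last top view the bar puts the drawer front at x ≈ 0.661, against 0.6605 for the cabinet front, and no yellow block showed.
- **Not confirmed:**
    - The 12-picture limit was reached, so I checked the shut drawer only from pixel values, not by eye.
    - The hole's height came out inconsistent between views (about 30–45 mm), so I lowered the tamper by force feedback.
    - A before/after pixel check on the tub, jar, cakes and spatula differed through changes in lighting and shadow, so it does not prove they stayed put. The arm never went low near any of them.

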